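# Line the condiments up by height

### The arm

A 6-joint arm with a two-finger parallel gripper is mounted at the origin on a cart in front of the work surface, level with it; the furniture and walls round the work are solid. World frame = base frame: x ahead of the robot, y to its left, z up, the work surface at z = 0. Lengths are in m, angles in rad, forces in N, time in s.
With the tool pointing down it reaches from about 0.375 to 0.9 m from the base axis. Payload 3.1 kg.
Tool frame: the origin (TCP) lies on the centre line of the jaws, within the pads' length; the fingertips stand 8 mm ahead of it and the grasp point (between the pads) lies 11 mm behind it; z points along the fingers, y is the line along which they close (so a half turn about z gives the same grasp; the last joint's range is limited). The gripper opens to 87 mm and grips with 3 to 60 N. Pads are 19 mm wide; open, the fingers measure 117 mm over their backs; the gripper's body (75 mm by 190 mm) begins 51 mm behind the grasp point.
Start: joints at [1.137, 0.527, 1.433, -0, 1.181, -0.178], TCP at [0.158, 0.605, 0.231] pointing down, gripper open.
Joint ranges: [-3.08, 3.08], [-0.75, 2.2], [0.22, 2.44], [-1.43, 4.57], [0, 2.65], [-2.85, 2.85]. Speed limits (rad/s): [2.79, 2.79, 3.14, 3.14, 3.14, 3.14].

### API

Orientations are given as a unit quaternion [x, y, z, w].
In Python, from rig import robot gives the robot as it stands. The module is installed in compiled form; this text tells all that it offers.
- The arm moves only by the tool send_rows, never from a script. Its argument "increments" is one flat list of numbers, 7 for each row, row after row: the turn, a rotation vector about the world's x, y, z in rad, then the shift along the world's x, y, z in cm, then the opening, from 0 (shut) to 1 (fully open). A call has 1 to 20 rows; each row shifts and turns the commanded pose from where the row before left it; what a row does not reach is not made up. A row lasts 1/12 s, in which the tool goes at most 41.7 mm and 7.16 degrees, less where a joint would pass 70% of its speed; a pose out of reach is approached as far as the arm can. A call is refused whole if a number of a shift passes 4.17 or a number of a turn 0.125, either way. A call with a gripper value outside its range is refused whole. The fingers move at their own pace and stop on an object; "newtons" is the grip in N (left out, the last holds). Time passes only in rows, so rows that do not move let the fingers close. It gives the time, the measured TCP pose, the force, the opening and the grip force at its end, in the units of the state.
- robot.get_obs(): the state, without advancing time (a new reading comes with each control period).
- robot.camera(name): name is "side" or "top"; returns a dict with "image" (420x560x3 uint8, red, green, blue), "range_z" (420x560 float32, m along the optical axis (not along the pixel's ray), 0 where there is no reading), "fx", "fy", "cx", "cy" (pixels), "R" (3x3) and "t" (3): a world point X has camera coordinates R X + t. Camera axes: x right, y down, z forward; pixel columns grow to the right and rows downward; lengths in m; the calibration is good to about 2 mm. A picture is of the moment at which its call begins.
- robot.hand_in(): hands the job in; it is judged then, once.
The state is a dict: "time": time; "q": joint angles; "joint_velocities": joint speeds; "joint_torque": joint torques, N m; "position": TCP position; "tool_rot": TCP orientation; "ft_force": force on the tool from outside, world axes, zero at the start; "moment": the same for the moment, N m; "grip_width": finger opening in m; "grip_force": force on a finger pad.
Only numpy, scipy, OpenCV 4.12 (cv2) and the standard library are available. Lean on these libraries where they do the work, as an engineer would, in place of code of your own. Each camera call takes 0.05 s, during which the arm holds its last target. There are 200 camera calls.

### The job

Line the four condiments up by height on the row of round black marks on the counter to the right of the till: the tallest on the mark next to the red kitchen timer, and so on down to the shortest at the far end. Stand each one upright in the middle of its own mark and let go; do not knock any of them over, and leave the timer and the white dish where they are.

Things in the scene. Friction and masses are not known exactly. Their poses are not given: they have to be found in the camera images.
- squeeze_bottle: Squeeze bottle of dressing with a dark label and white screw cap; the tallest, 199 mm. Body oval, 48 mm (its x) by 75 mm (its y); the cap, 44 mm across, from 171 to 199 mm height, is the place to grip. Origin at the centre of its underside, z up; 0.22 to 0.34 kg. Easily tipped: hold it firmly (80 N), carry it smoothly, set it down level.
- pepper_mill: Dark wooden pepper mill, second tallest, 145 mm high with its small steel nut on top. Round, foot 54 mm across, waist 39 mm at 68 mm height; the head is a cylinder 43 mm across from 100 to 129 mm height (grip it there), rounded off above up to 139 mm; the nut is 10 mm across. Origin at the centre of its underside, z up; 0.16 to 0.25 kg.
- spice_jar: Glass spice jar with a green label and a black lid, third tallest, 96 mm high, round, 42 mm across; the lid is a cylinder 43 mm across from 75 to 96 mm height. Origin at the centre of its underside, z up; 0.09 to 0.14 kg.
- paste_jar: Small red jar of paste with a pale label and a yellow lid with a brass-coloured disc; the shortest, 62 mm high, 50 mm across; the lid is a cylinder 47 mm across from 42 to 62 mm height. Origin at the centre of its underside, z up; 0.11 to 0.18 kg. The condiments start about 110 mm apart along the counter's front edge; close behind is the cash drawer, 100 mm high, then the till screen, 470 mm high.
- mark_a: Round black rubber mark with a thin grey ring, 62 mm across, 3 mm thick, fixed flat on the counter: the left end (+y) of the row of four on the right of the till, in front of the receipt printer. The marks stand 92 mm apart, give or take a few mm. Origin at the centre of its underside; its y axis runs along the row, towards the left; the row is turned 0.06 to 0.22 rad from left-right (its right end lies farther ahead).
- mark_b: Round black rubber mark with a thin grey ring, 62 mm across, 3 mm thick, fixed flat on the counter: second from the left of the row of four on the right of the till, in front of the receipt printer. The marks stand 92 mm apart, give or take a few mm. Origin at the centre of its underside.
- mark_c: Round black rubber mark with a thin grey ring, 62 mm across, 3 mm thick, fixed flat on the counter: third from the left of the row of four on the right of the till, in front of the receipt printer. The marks stand 92 mm apart, give or take a few mm. Origin at the centre of its underside.
- mark_d: Round black rubber mark with a thin grey ring, 62 mm across, 3 mm thick, fixed flat on the counter: the right end (-y) of the row of four on the right of the till, in front of the receipt printer. The marks stand 92 mm apart, give or take a few mm. Origin at the centre of its underside.
- timer: Kitchen timer with a white base and a red top, 58 mm across, 46 mm high, standing loose about 80 mm beyond either the left or the right end mark, roughly in line with the row; it shows at which end the tallest condiment goes. At the other end stands a white label roll, 61 mm across and 40 mm high. Origin at the centre of its underside. Not to be moved.
- white_dish: White dish, 117 mm across, 54 mm high, standing loose behind the row of marks, right of the receipt printer (which is 127 mm high and stands behind the left end mark). Origin at the centre of its underside. Not to be moved.
There are look-alikes about, which are no part of the job. What is shaped like the mark_c but green is not meant.

How it is judged:
At the end, for the whole second after the job is handed in: Counted from the timer's end of the row, the marks carry the squeeze bottle, the pepper mill, the spice jar and the paste jar; each stands upright (within 0.1 rad) on its mark, its centre within 15 mm of the mark's centre, released and at rest (((y of timer in the frame of mark_a above 0 m and horizontal distance between squeeze_bottle and mark_a below 0.015 m and horizontal distance between pepper_mill and mark_b below 0.015 m and horizontal distance between spice_jar and mark_c below 0.015 m and horizontal distance between paste_jar and mark_d below 0.015 m) or (y of timer in the frame of mark_a below 0 m and horizontal distance between squeeze_bottle and mark_d below 0.015 m and horizontal distance between pepper_mill and mark_c below 0.015 m and horizontal distance between spice_jar and mark_b below 0.015 m and horizontal distance between paste_jar and mark_a below 0.015 m)) and angle between each of squeeze_bottle, pepper_mill, spice_jar, paste_jar's own z axis and vertical below 0.1 rad and height (world z) of each of squeeze_bottle, pepper_mill, spice_jar, paste_jar below 0.007 m and linear speed of each of squeeze_bottle, pepper_mill, spice_jar, paste_jar below 0.02 m/s and contact force between each of squeeze_bottle, pepper_mill, spice_jar, paste_jar and the fingers below 0.1 N); the robot touches nothing.
It fails at once if the timer or the white dish is shoved away from its place (more than 25 mm) (distance of any of timer, white_dish from where it was at the start of the episode above 0.025 m).
It fails at once if a condiment is knocked over (leans more than about 45 degrees) (angle between any of squeeze_bottle, pepper_mill, spice_jar, paste_jar's own z axis and vertical above 0.8 rad).
It also fails if it takes over 125 s, if anything falls off the work surface, if the arm or the gripper's body presses on something with over 40 N, if the wrist force passes 120 N, or if a joint passes its speed limit or range.

## Working session

There is one attempt and no reset: what is moved stays moved. The work goes in short steps, Python scripts to look and compute and a tool call to move; the robot and the scene stay as the last step left them, time stands still between calls to the robot, and variables do not carry over. Pictures are saved under pics/ and viewed, at most 14 in all, crops included, and the job is handed in when it is done.

Besides the shell and the picture viewer there is one more tool, called after "Request:" by a JSON object that holds its "name" and its "arguments", one argument or row to a line. send_rows: Moves the arm, as the interface text tells. Its arguments: {"type":"object","properties":{"increments":{"type":"array"},"newtons":{"type":"number"}},"required":["increments"]}

```bash
mkdir -p pics
cat > h.py <<'E'
import numpy as np,cv2
from rig import robot
def shot(n,f):
    c=robot.camera(n); cv2.imwrite(f'pics/{f}.png',c['image'][:,:,::-1]); np.savez(f'{f}.npz',**c); return c
def world(c,u,v,z=None):
    R,t=np.array(c['R']),np.array(c['t'])
    r=np.array([(u-c['cx'])/c['fx'],(v-c['cy'])/c['fy'],1.])
    o=-R.T@t; d=R.T@r
    if z is None: return o+d*c['range_z'][int(round(v)),int(round(u))]
    return o+d*(z-o[2])/d[2]
E
python3 - <<'E'
from h import *
for n in('top','side'):
    c=shot(n,n+'0'); print(n,-np.array(c['R']).T@c['t'],c['fx'])
o=robot.get_obs(); print(o)
E
```

```text
top [ 0.42892397 -0.04233526  1.26291357] 435.7194099485268
side [-0.08880663  1.23013922  1.3063314 ] 537.7822754329385
{'time': 0.1, 'q': array([ 1.13646071e+00,  5.28382500e-01,  1.43378563e+00, -5.43144172e-06,
        1.18138229e+00, -1.78505631e-01]), 'joint_velocities': array([ 0.00090195, -0.00326715, -0.00365755, -0.00037134,  0.00036539,
        0.00175587]), 'joint_torque': array([-1.17559316e-04, -4.40987742e+01, -1.77148980e+01,  6.34862389e-02,
        5.33889933e-02, -6.15782574e-05]), 'position': array([0.15785552, 0.60406939, 0.22966011]), 'tool_rot': array([ 1.27565365e-01,  9.91829683e-01, -9.34045946e-04, -2.92884372e-04]), 'ft_force': array([ 0.15020853, -0.46168928,  0.07102339]), 'moment': array([-0.0190537 ,  0.0020947 ,  0.02797723]), 'grip_force': 0.0, 'grip_width': 0.08681711418069195}
```

View pics/top0.png

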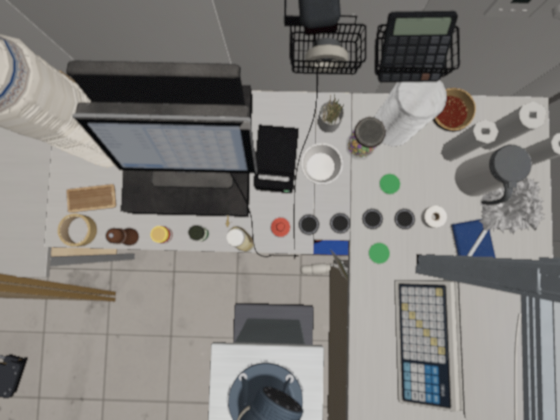

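View pics/side0.png

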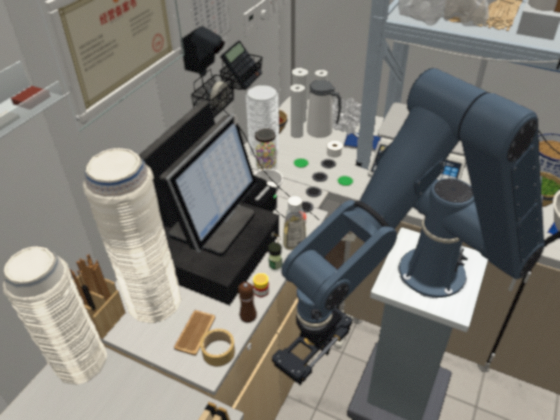

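The timer is the red thing at (281,227) in the top view and the label roll is at (435,216). The four black marks are at (309,224), (340,223), (372,218) and (404,218). The green discs at (390,183) and (379,253) are look-alikes. Since the timer is at the left end, the bottle (237,237) goes to mark a, the mill (115–130,236) to b, the spice jar (197,233) to c and the paste jar (160,234) to d. I'll measure these and confirm them in a crop.

Run:
```python
from h import *
c=dict(np.load('top0.npz')); print(c['R'])
im=c['image'][:,:,::-1]
cv2.imwrite('pics/c1.png',cv2.resize(im[195:265,265:455],None,fx=4,fy=4,interpolation=cv2.INTER_CUBIC))
cv2.imwrite('pics/c2.png',cv2.resize(im[200:270,75:265],None,fx=4,fy=4,interpolation=cv2.INTER_CUBIC))
# marks: dark blobs near guesses
g=im.max(2)
for (u,v) in [(309,224),(340,223),(372,218),(404,218)]:
    w=(g[v-14:v+15,u-14:u+15]<75).astype(np.uint8)
    n,l,s,ce=cv2.connectedComponentsWithStats(w); k=1+np.argmax(s[1:,4])
    uc,vc=ce[k]+[u-14,v-14]; print('mark',uc,vc,s[k],world(c,uc,vc,.003),world(c,uc,vc))
# height peaks of condiments
for nm,(u,v),h in [('mill',(116,235),.14),('mill?',(130,236),.0),('paste',(160,234),.062),('spice',(197,233),.096),('bottle',(236,237),.199),('timer',(281,227),.046),('dish',(322,163),.054),('roll',(435,216),.04)]:
    print(nm,world(c,u,v),world(c,u,v,h))
```

```text
[[ 0.02598532 -0.99961011 -0.01021716]
 [-0.99556459 -0.02495299 -0.09071103]
 [ 0.09042071  0.012529   -0.99582484]]
mark 308.41208791208794 223.98901098901098 [  6   7  16  15 182] [ 0.49682039 -0.11118142  0.003     ] [ 4.96970454e-01 -1.11333586e-01  2.15315997e-04]
mark 339.8235294117647 222.72192513368984 [  7   6  15  16 187] [ 0.50279337 -0.20180877  0.003     ] [ 0.50254611 -0.20127498  0.00721725]
mark 372.1263736263736 218.47252747252747 [  7   8  15  15 182] [ 0.517458   -0.29486105  0.003     ] [ 0.51723244 -0.29421768  0.00620993]
mark 404.2204301075269 218.45698924731184 [  7   7  15  16 186] [ 0.5198453 -0.3873367  0.003    ] [ 0.51975138 -0.3869803   0.00430155]
mill [0.44838159 0.39310097 0.13779813] [0.44834352 0.39224882 0.14      ]
mill? [0.44801181 0.38515461 0.05727873] [0.44891865 0.4054643  0.        ]
paste [0.45559222 0.30089884 0.06139713] [0.45557884 0.30072662 0.062     ]
spice [0.46001375 0.19144528 0.09744095] [0.46005219 0.19173432 0.096     ]
bottle [0.44998162 0.0751858  0.20059148] [0.45001317 0.07536186 0.199     ]
timer [ 0.48398054 -0.03254032  0.0495677 ] [ 0.48414243 -0.03251152  0.046     ]
dish [ 0.67629856 -0.14727949  0.00392296] [ 0.6664591  -0.14310528  0.054     ]
roll [ 0.52857896 -0.47325412  0.01080143] [ 0.52625506 -0.46320533  0.04      ]
```

View pics/c1.png

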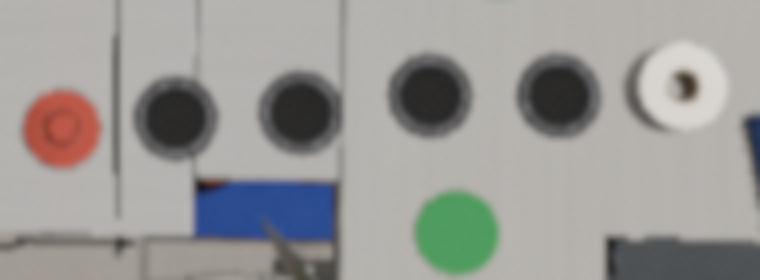

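View pics/c2.png

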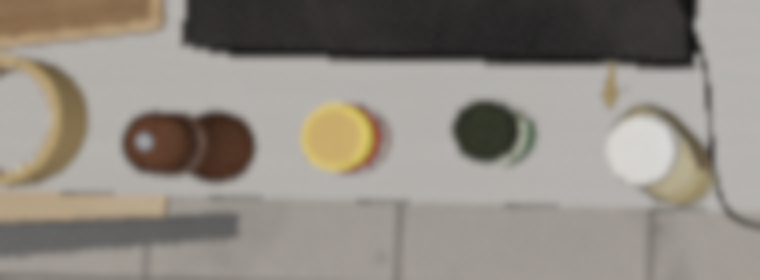

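The crops confirm the four black ringed marks at top-view pixels (309,224), (340,223), (372,218.5) and (404,218.5), with the green discs excluded. They also show the mill nut at (111,235), paste lid (159,234), spice lid (196,232) and bottle cap (235,237). Next I'll refine the tops using depth.

```bash
cat >> h.py <<'E'
def cloud(c):
    R,t=np.array(c['R']),np.array(c['t']); Z=c['range_z']; v,u=np.mgrid[:Z.shape[0],:Z.shape[1]]
    P=np.stack([(u-c['cx'])/c['fx']*Z,(v-c['cy'])/c['fy']*Z,Z],-1)
    return (P-t)@R
def top(c,x,y,lo,hi,r=.04):
    W=cloud(c); m=(c['range_z']>0)&(W[...,2]>lo)&(W[...,2]<hi)&(np.hypot(W[...,0]-x,W[...,1]-y)<r)
    p=W[m]; mn,mx=p.min(0),p.max(0); return p.mean(0).round(4),((mn+mx)/2).round(4),(mx-mn).round(3),m.sum()
E
python3 - <<'E'
from h import *
c=dict(np.load('top0.npz'))
for nm,u,v,h in [('mill',110.9,234.7,.145),('paste',158.9,233.9,.062),('spice',196.4,232.4,.096),('bottle',234.9,236.9,.199)]:
    w=world(c,u,v,h); print(nm,w.round(4),*top(c,w[0],w[1],h-.018,h+.01))
W=cloud(c)
for y in(.4,.3,.19,.08): # drawer front
    m=(abs(W[...,1]-y)<.01)&(W[...,2]>.08)&(W[...,2]<.12)&(W[...,0]>.49); print(y,W[m][:,0].min(),W[m][:,2].mean())
m=(abs(W[...,1]+.1)<.08)&(W[...,2]>.1)&(W[...,2]<.15)&(W[...,0]>.5)
if m.any(): print('printer',W[m].min(0))
E
```

```text
mill [0.4487 0.4035 0.145 ] [0.4472 0.4016 0.1367] [0.4471 0.4036 0.1382] [0.039 0.042 0.022] 208
paste [0.4558 0.3038 0.062 ] [0.4553 0.3037 0.0618] [0.4556 0.3052 0.0585] [0.045 0.047 0.023] 248
spice [0.4616 0.1934 0.096 ] [0.4613 0.1949 0.0955] [0.4615 0.1955 0.0914] [0.041 0.042 0.025] 219
bottle [0.4502 0.0781 0.199 ] [0.4486 0.0778 0.1986] [0.4488 0.078  0.193 ] [0.042 0.039 0.023] 236
0.4 0.5114872524530943 0.10057310690837658
0.3 0.5110293522880753 0.10121218318397872
0.19 0.5111288672992906 0.10135130672575514
0.08 0.5111527326783684 0.10073456733562819
printer [ 0.57095872 -0.17990253  0.10002762]
```

Request:
{"name": "send_rows", "arguments": {
  "increments": [0,0,0.021,2.4,-1.7,0,1,0,0,0.021,2.4,-1.7,0,1,0,0,0.021,2.4,-1.7,0,1,0,0,0.021,2.4,-1.7,0,1,0,0,0.021,2.4,-1.7,0,1,0,0,0.021,2.4,-1.7,0,1,0,0,0.021,2.4,-1.7,0,1,0,0,0.021,2.4,-1.7,0,1,0,0,0.021,2.4,-1.7,0,1,0,0,0.021,2.4,-1.6,0,1,0,0,0.021,2.4,-1.6,0,1,0,0,0.025,2.6,-1.5,0,1,0,0,0,0,0,0,1,0,0,0,0,0,0,1,0,0,0,0,0,0,1],
  "newtons": 40
}}

```text
time: 1.35
position: [0.4474, 0.4045, 0.23]
tool_rot: [0.0, 1.0, -0.0, -0.001]
ft_force: [-0.4, -0.8, 0.1]
grip_width: 0.0875
grip_force: 0.0
```

Request:
{"name": "send_rows", "arguments": {
  "increments": [0,0,0,0,-0.1,-2.1,1,0,0,0,0,0,-2.1,1,0,0,0,0,0,-2.1,1,0,0,0,0,0,-2.1,1,0,0,0,0,0,-2.1,1,0,0,0,0,0,-1.1,1,0,0,0,0,0,-1.0,1,0,0,0,0,0,0,1,0,0,0,0,0,0,0,0,0,0,0,0,0,0,0,0,0,0,0,0,0,0,0,0,0,0,0,0,0,0,0,0,0,0,0,0,0,0,0,0,0,0,0,0,0,0,0,0,0,0,0,0,0,0,0,0],
  "newtons": 40
}}

```text
time: 2.68
position: [0.4483, 0.4039, 0.1048]
tool_rot: [0.0, 1.0, 0.0, 0.0]
ft_force: [-0.2, 0.9, -0.3]
grip_width: 0.0422
grip_force: 40.5
```

Run:
```python
from h import *
c=dict(np.load('top0.npz')); W=cloud(c)
for lo in(.15,.25,.35,.45):
    m=(W[...,1]>0)&(W[...,1]<.5)&(W[...,2]>lo)&(W[...,2]<lo+.1)&(W[...,0]>.49)&(c['range_z']>0)
    print(lo,m.sum(),W[m].min(0) if m.any() else '')
```

```text
0.15 4491 [5.79590588e-01 5.39948581e-05 1.50066068e-01]
0.25 8459 [6.24079377e-01 1.06480207e-04 2.50001258e-01]
0.35 18166 [6.45201111e-01 1.04831894e-04 3.50000526e-01]
0.45 7875 [6.45733428e-01 6.38727539e-05 4.50014959e-01]
```

Request:
{"name": "send_rows", "arguments": {
  "increments": [0,0,0,0,0,0.8,0,0,0,0,0,0,1.6,0,0,0,0,0,0,2.4,0,0,0,0,0,0,2.4,0,0,0,0,0,0,2.4,0,0,0,0,0,0,2.4,0,0,0,0,0,0,2.4,0,0,0,0,0,0,2.4,0,0,0,0,0,0,2.4,0,0,0,0,0,0,2.4,0,0,0,0,0,0,1.6,0,0,0,0,0,0,1.2,0,0,0,0,0,0,0.6,0,0,0,0,0,0,0,0]
}}

```text
time: 3.85
position: [0.4484, 0.4038, 0.3562]
tool_rot: [-0.0, 1.0, 0.001, 0.001]
ft_force: [-0.2, -0.2, -1.7]
grip_width: 0.042
grip_force: 40.4
```

Request:
{"name": "send_rows", "arguments": {
  "increments": [0,0,0,0,-1,0,0,0,0,0,0.3,-2,0,0,0,0,0,0.3,-3.3,0,0,0,0,0,0.3,-3.3,0,0,0,0,0,0.3,-3.3,0,0,0,0,0,0.3,-3.3,0,0,0,0,0,0.3,-3.3,0,0,0,0,0,0.3,-3.3,0,0,0,0,0,0.3,-3.3,0,0,0,0,0,0.3,-3.3,0,0,0,0,0,0.3,-3.3,0,0,0,0,0,0.3,-3.3,0,0,0,0,0,0.3,-3.3,0,0,0,0,0,0.3,-3.3,0,0,0,0,0,0.3,-3.3,0,0,0,0,0,0.3,-3.3,0,0,0,0,0,0.3,-3.3,0,0,0,0,0,0.3,-3.3,0,0,0,0,0,0.3,-2.4,0,0,0,0,0,0.1,-2.4,0,0]
}}

```text
time: 5.52
position: [0.5017, -0.2041, 0.3528]
tool_rot: [0.001, 1.0, 0.001, -0.002]
ft_force: [0.7, 1.0, -2.6]
grip_width: 0.0418
grip_force: 40.4
```

Request:
{"name": "send_rows", "arguments": {
  "increments": [0,0,0,0,0,-1,0,0,0,0,0,0,-2.4,0,0,0,0,0,0,-2.4,0,0,0,0,0,0,-2.4,0,0,0,0,0,0,-2.4,0,0,0,0,0,0,-2.4,0,0,0,0,0,0,-2.4,0,0,0,0,0,0,-2.4,0,0,0,0,0,0,-2.4,0,0,0,0,0,0,-1.6,0,0,0,0,0,0,0,0,0,0,0,0,0,0,0]
}}

```text
time: 6.52
position: [0.5014, -0.2014, 0.1351]
tool_rot: [-0.0, 1.0, 0.001, -0.002]
ft_force: [-0.4, -0.4, -1.8]
grip_width: 0.042
grip_force: 40.4
```

Request:
{"name": "send_rows", "arguments": {
  "increments": [0,0,0,0.1,-0.1,-1,0,0,0,0,0,0,-0.8,0,0,0,0,0,0,-0.5,0,0,0,0,0,0,-0.3,0,0,0,0,0,0,-0.1,0,0,0,0,0,0,0,0,0,0,0,0,0,0,0]
}}

```text
time: 7.1
position: [0.5043, -0.2034, 0.1098]
tool_rot: [-0.0, 1.0, -0.0, 0.0]
ft_force: [0.1, -0.9, -2.2]
grip_width: 0.0418
grip_force: 40.4
```

Request:
{"name": "send_rows", "arguments": {
  "increments": [0,0,0,0,0,-0.2,0,0,0,0,0,0,0,0,0,0,0,0,0,0,0.7,0,0,0,0,0,0,0.8,0,0,0,0,0,0,1,0,0,0,0,0,0,1,0,0,0,0,0,0,1,0,0,0,0,0,1,1,0,0,0,0,0,2,1,0,0,0,0,0,3,1,0,0,0,0,0,3,1,0,0,0,0,0,3,1,0,0,0,0,0,3,1,0,0,0,0,0,0,1]
}}

```text
time: 8.27
position: [0.5073, -0.2053, 0.2646]
tool_rot: [-0.0, 1.0, -0.004, 0.006]
ft_force: [0.7, -1.0, 0.9]
grip_width: 0.0872
grip_force: 0.0
```

Request:
{"name": "send_rows", "arguments": {
  "increments": [0,0,0,-0.5,2.4,0,1,0,0,0,-0.5,2.4,0,1,0,0,0,-0.5,2.4,0,1,0,0,0,-0.5,2.4,0,1,0,0,0,-0.5,2.4,0,1,0,0,0,-0.5,2.4,0,1,0,0,0,-0.5,2.4,0,1,0,0,0,-0.5,2.4,0,1,0,0,0,-0.5,2.4,0,1,0,0,0,-0.5,2.4,0,1,0,0,0,-0.4,2.4,0,1,0,0,0,0,1.7,0,1,0,0,0,0,0,0,1,0,0,0,0,0,0,1,0,0,0,0,0,0,1]
}}

```text
time: 9.52
position: [0.4502, 0.0772, 0.2577]
tool_rot: [-0.0, 1.0, -0.0, 0.0]
ft_force: [-0.4, -0.1, -0.7]
grip_width: 0.0872
grip_force: 0.0
```

Run:
```python
from h import *
c=shot('top','top1'); shot('side','side1')
print(top(c,.503,-.202,.127,.155))
print(robot.get_obs()['position'])
im=c['image'][:,:,::-1]
cv2.imwrite('pics/c3.png',cv2.resize(im[150:270,200:455],None,fx=3,fy=3,interpolation=cv2.INTER_CUBIC))
```

```text
(array([ 0.5026, -0.2011,  0.1399]), array([ 0.5029, -0.2017,  0.1399]), array([0.042, 0.041, 0.025]), np.int64(213))
[0.45029068 0.07676232 0.25756367]
```

View pics/c3.png

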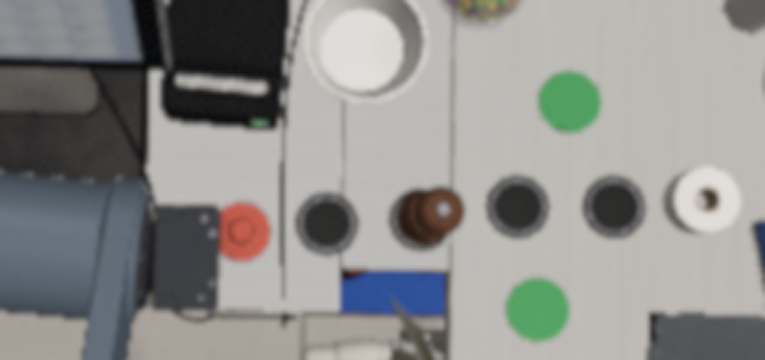

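The mill (crop 430,212) stands centred on mark b. The gripper is over the bottle, so I'll descend.

Request:
{"name": "send_rows", "arguments": {
  "increments": [0,0,0,0,0,-2,1,0,0,0,0,0,-2,1,0,0,0,0,0,-2,1,0,0,0,0,0,-1.4,1,0,0,0,0,0,-1,1,0,0,0,0,0,0,1,0,0,0,0,0,0,1,0,0,0,0,0,0,0,0,0,0,0,0,0,0,0,0,0,0,0,0,0,0,0,0,0,0,0,0,0,0,0,0,0,0,0,0,0,0,0,0,0,0,0,0,0,0,0,0,0,0,0,0,0,0,0,0],
  "newtons": 60
}}

```text
time: 10.87
position: [0.4502, 0.0778, 0.1737]
tool_rot: [-0.0, 1.0, 0.0, 0.0]
ft_force: [0.6, 2.0, 0.3]
grip_width: 0.0426
grip_force: 60.1
```

Request:
{"name": "send_rows", "arguments": {
  "increments": [0,0,0,0,0,0.5,0,0,0,0,0,0,1,0,0,0,0,0,0,1.5,0,0,0,0,0,0,1.5,0,0,0,0,0,0,1.5,0,0,0,0,0,0,1.5,0,0,0,0,0,0,1.5,0,0,0,0,0,0,1,0,0,0,0,0,0,0,0]
}}

```text
time: 11.62
position: [0.4509, 0.0776, 0.2753]
tool_rot: [-0.0, 1.0, -0.0, 0.002]
ft_force: [0.4, -0.5, -2.9]
grip_width: 0.042
grip_force: 60.0
```

Request:
{"name": "send_rows", "arguments": {
  "increments": [0,0,0,0.1,-0.4,0,0,0,0,0,0.2,-0.8,0,0,0,0,0,0.3,-1.2,0,0,0,0,0,0.4,-1.6,0,0,0,0,0,0.4,-1.6,0,0,0,0,0,0.4,-1.6,0,0,0,0,0,0.4,-1.6,0,0,0,0,0,0.4,-1.6,0,0,0,0,0,0.4,-1.6,0,0,0,0,0,0.4,-1.6,0,0,0,0,0,0.4,-1.6,0,0,0,0,0,0.4,-1.4,0,0,0,0,0,0.3,-1.2,0,0,0,0,0,0.2,-0.8,0,0,0,0,0,0,-0.4,0,0,0,0,0,0,0,0,0,0,0,0,0,0,0,0,0,0,0,0,0,0,0]
}}

```text
time: 13.12
position: [0.4967, -0.1116, 0.2735]
tool_rot: [-0.0, 1.0, 0.0, -0.0]
ft_force: [0.1, -0.4, -2.8]
grip_width: 0.0425
grip_force: 60.0
```

Run:
```python
from h import *
print(robot.get_obs()['position'],robot.get_obs()['ft_force'])
c=shot('side','side2')
im=c['image'][:,:,::-1]
cv2.imwrite('pics/c4.png',cv2.resize(im[120:320,220:400],None,fx=3,fy=3,interpolation=cv2.INTER_CUBIC))
```

```text
[ 0.49667824 -0.11157019  0.27346997] [ 0.13260177 -0.40494537 -2.80188412]
```

View pics/c4.png

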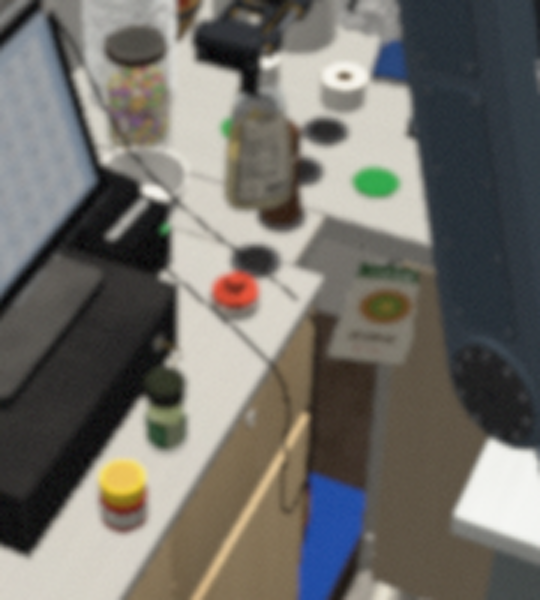

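The bottle hangs upright (crop 260,150) over mark a (crop 255,260). I'll lower it.

Request:
{"name": "send_rows", "arguments": {
  "increments": [0,0,0,0.1,0,-0.6,0,0,0,0,0,0,-1.2,0,0,0,0,0,0,-1.6,0,0,0,0,0,0,-1.6,0,0,0,0,0,0,-1.4,0,0,0,0,0,0,-1.2,0,0,0,0,0,0,-0.8,0,0,0,0,0,0,-0.5,0,0,0,0,0,0,-0.3,0,0,0,0,0,0,-0.2,0,0,0,0,0,0,0,0,0,0,0,0,0,0,0,0,0,0,0,0,0,0]
}}

```text
time: 14.25
position: [0.4985, -0.1125, 0.1801]
tool_rot: [-0.0, 1.0, -0.0, 0.001]
ft_force: [-0.5, 0.3, -3.3]
grip_width: 0.0423
grip_force: 60.0
```

Request:
{"name": "send_rows", "arguments": {
  "increments": [0,0,0,0,0,-0.2,0,0,0,0,0,0,-0.1,0,0,0,0,0,0,0,0,0,0,0,0,0,0,0]
}}

```text
time: 14.58
position: [0.4982, -0.1124, 0.1767]
tool_rot: [-0.0, 1.0, -0.0, 0.0]
ft_force: [-0.2, 0.1, -2.4]
grip_width: 0.0422
grip_force: 60.0
```

Request:
{"name": "send_rows", "arguments": {
  "increments": [0,0,0,0,0,-0.1,0,0,0,0,0,0,0,0,0,0,0,0,0,0,0.7,0,0,0,0,0,0,0.8,0,0,0,0,0,0,1,0,0,0,0,0,0,1,0,0,0,0,0,0,1,0,0,0,0,0,1,1,0,0,0,0,0,2,1,0,0,0,0,0,3,1,0,0,0,0,0,2.5,1,0,0,0,0,0,0,1,0,0,0,0,0,0,1]
}}

```text
time: 15.67
position: [0.499, -0.1128, 0.2625]
tool_rot: [-0.0, 1.0, -0.001, 0.002]
ft_force: [0.7, 0.3, -0.1]
grip_width: 0.0866
grip_force: 0.0
```

Request:
{"name": "send_rows", "arguments": {
  "increments": [0,0,0,-0.3,2.5,0,1,0,0,0,-0.3,2.5,0,1,0,0,0,-0.3,2.5,0,1,0,0,0,-0.3,2.5,0,1,0,0,0,-0.3,2.5,0,1,0,0,0,-0.3,2.5,0,1,0,0,0,-0.3,2.5,0,1,0,0,0,-0.3,2.5,0,1,0,0,0,-0.3,2.5,0,1,0,0,0,-0.3,2.5,0,1,0,0,0,-0.3,2.5,0,1,0,0,0,-0.4,2.0,0,1,0,0,0,0,1.2,0,1,0,0,0,0,0,0,1,0,0,0,0,0,0,1]
}}

```text
time: 16.92
position: [0.4608, 0.1945, 0.2599]
tool_rot: [-0.001, 1.0, -0.001, -0.001]
ft_force: [0.9, -0.8, -0.1]
grip_width: 0.0871
grip_force: 0.0
```

Run:
```python
from h import *
c=shot('top','top3')
print(top(c,.497,-.112,.18,.21),top(c,.503,-.202,.127,.155))
print(robot.get_obs()['position'])
```

```text
(array([ 0.4958, -0.1102,  0.2012]), array([ 0.4955, -0.1105,  0.1943]), array([0.041, 0.041, 0.028]), np.int64(249)) (array([ 0.5026, -0.2015,  0.14  ]), array([ 0.503 , -0.2022,  0.1402]), array([0.042, 0.04 , 0.026]), np.int64(208))
[0.46097281 0.19396371 0.26000494]
```

Bottle and mill are both well placed. Now the spice jar.

Request:
{"name": "send_rows", "arguments": {
  "increments": [0,0,0,0,0,-2.4,1,0,0,0,0,0,-2.4,1,0,0,0,0,0,-2.4,1,0,0,0,0,0,-2.4,1,0,0,0,0,0,-2.4,1,0,0,0,0,0,-2.4,1,0,0,0,0,0,-2,1,0,0,0,0,0,-1.3,1,0,0,0,0,0,-0.8,1,0,0,0,0,0,0,1,0,0,0,0,0,0,0,0,0,0,0,0,0,0,0,0,0,0,0,0,0,0,0,0,0,0,0,0,0,0,0,0,0,0,0,0,0,0,0,0,0,0,0,0,0,0,0,0,0,0,0,0,0,0,0,0],
  "newtons": 40
}}

```text
time: 18.47
position: [0.4612, 0.1948, 0.0757]
tool_rot: [-0.0, 1.0, 0.0, 0.0]
ft_force: [0.3, -0.1, -0.5]
grip_width: 0.0423
grip_force: 39.9
```

Request:
{"name": "send_rows", "arguments": {
  "increments": [0,0,0,0,0,0.8,0,0,0,0,0,0,1.6,0,0,0,0,0,0,2.4,0,0,0,0,0,0,2.4,0,0,0,0,0,0,2.4,0,0,0,0,0,0,2.4,0,0,0,0,0,0,2.4,0,0,0,0,0,0,2.4,0,0,0,0,0,0,2.4,0,0,0,0,0,0,2.4,0,0,0,0,0,0,1.6,0,0,0,0,0,0,1.2,0,0,0,0,0,0,0.6,0,0,0,0,0,0,0,0]
}}

```text
time: 19.63
position: [0.4614, 0.1947, 0.3271]
tool_rot: [-0.0, 1.0, 0.0, 0.001]
ft_force: [0.8, 0.5, -1.1]
grip_width: 0.0421
grip_force: 39.7
```

Request:
{"name": "send_rows", "arguments": {
  "increments": [0,0,-0.08,0,-1,0,0,0,0,-0.08,0.3,-2,0,0,0,0,-0.08,0.3,-2.6,0,0,0,0,-0.08,0.3,-2.6,0,0,0,0,-0.08,0.3,-2.6,0,0,0,0,-0.08,0.3,-2.6,0,0,0,0,-0.08,0.3,-2.6,0,0,0,0,-0.08,0.3,-2.6,0,0,0,0,-0.08,0.3,-2.6,0,0,0,0,-0.08,0.3,-2.6,0,0,0,0,-0.08,0.3,-2.6,0,0,0,0,-0.08,0.3,-2.6,0,0,0,0,-0.08,0.3,-2.6,0,0,0,0,-0.08,0.3,-2.6,0,0,0,0,-0.08,0.3,-2.6,0,0,0,0,-0.08,0.3,-2.6,0,0,0,0,-0.08,0.3,-2.6,0,0,0,0,-0.08,0.3,-2.6,0,0,0,0,-0.08,0.3,-2.4,0,0,0,0,-0.05,0.2,-2.0,0,0]
}}

```text
time: 21.3
position: [0.5165, -0.2968, 0.3238]
tool_rot: [0.708, 0.706, -0.0, -0.001]
ft_force: [-0.0, -0.7, -0.4]
grip_width: 0.042
grip_force: 39.7
```

Request:
{"name": "send_rows", "arguments": {
  "increments": [0,0,0,0,0,0,0,0,0,0,0,0,0,0,0,0,0,0,0,-1,0,0,0,0,0,0,-1,0,0,0,0,0,0,0,0]
}}

```text
time: 21.72
position: [0.5155, -0.2929, 0.3024]
tool_rot: [0.706, 0.708, -0.0, -0.003]
ft_force: [-1.3, -0.1, -0.9]
grip_width: 0.0419
grip_force: 39.7
```

Request:
{"name": "send_rows", "arguments": {
  "increments": [0,0,0,0.1,-0.1,-1.2,0,0,0,0,0,0,-2.4,0,0,0,0,0,0,-2.4,0,0,0,0,0,0,-2.4,0,0,0,0,0,0,-2.4,0,0,0,0,0,0,-2.4,0,0,0,0,0,0,-2.4,0,0,0,0,0,0,-2.0,0,0,0,0,0,0,-1.6,0,0,0,0,0,0,-1.2,0,0,0,0,0,0,-0.8,0,0,0,0,0,0,-0.6,0,0,0,0,0,0,-0.4,0,0,0,0,0,0,-0.2,0,0,0,0,0,0,0,0,0,0,0,0,0,0,0,0,0,0,0,0,0,0]
}}

```text
time: 23.13
position: [0.5185, -0.2967, 0.0823]
tool_rot: [0.707, 0.707, 0.0, 0.001]
ft_force: [-0.3, 0.1, -1.0]
grip_width: 0.0421
grip_force: 39.7
```

Request:
{"name": "send_rows", "arguments": {
  "increments": [0,0,0,-0.1,0,-0.2,0,0,0,0,0,0.1,-0.15,0,0,0,0,0,0,0,0,0,0,0,0,0,0,0.7,0,0,0,0,0,0,0.8,0,0,0,0,0,0,1,0,0,0,0,0,0,1,0,0,0,0,0,0,1,0,0,0,0,0,1,1,0,0,0,0,0,2,1,0,0,0,0,0,3,1,0,0,0,0,0,3,1,0,0,0,0,0,3,1,0,0,0,0,0,3,1,0,0,0,0,0,3,1,0,0,0,0,0,0,1,0,0,0,0,0,0,1]
}}

```text
time: 24.55
position: [0.5181, -0.2961, 0.2611]
tool_rot: [0.707, 0.707, 0.0, 0.003]
ft_force: [0.4, 0.2, -0.4]
grip_width: 0.0871
grip_force: 0.0
```

Request:
{"name": "send_rows", "arguments": {
  "increments": [0,0,0.08,-0.3,2,0,1,0,0,0.08,-0.3,3,0,1,0,0,0.08,-0.3,3.2,0,1,0,0,0.08,-0.3,3.2,0,1,0,0,0.08,-0.3,3.2,0,1,0,0,0.08,-0.3,3.2,0,1,0,0,0.08,-0.3,3.2,0,1,0,0,0.08,-0.3,3.2,0,1,0,0,0.08,-0.3,3.2,0,1,0,0,0.08,-0.3,3.2,0,1,0,0,0.08,-0.3,3.2,0,1,0,0,0.08,-0.3,3.2,0,1,0,0,0.08,-0.3,3.2,0,1,0,0,0.08,-0.3,3.2,0,1,0,0,0.08,-0.3,3.2,0,1,0,0,0.08,-0.3,3.2,0,1,0,0,0.08,-0.3,3.2,0,1,0,0,0.08,-0.3,3.2,0,1,0,0,0.08,-0.3,2.4,0,1,0,0,0.05,-0.5,1.4,0,1]
}}

```text
time: 26.22
position: [0.454, 0.307, 0.2567]
tool_rot: [-0.003, 1.0, -0.0, -0.001]
ft_force: [-0.2, -0.0, 0.6]
grip_width: 0.0871
grip_force: 0.0
```

Request:
{"name": "send_rows", "arguments": {
  "increments": [0,0,0,0,0,-1,1,0,0,0,0,0,0,1,0,0,0,0,0,0,1]
}}

```text
time: 26.47
position: [0.454, 0.3034, 0.2463]
tool_rot: [0.0, 1.0, -0.001, -0.002]
ft_force: [0.7, 0.0, 0.1]
grip_width: 0.0874
grip_force: 0.0
```

Run:
```python
from h import *
c=shot('top','top4')
print(top(c,.497,-.112,.18,.21),top(c,.503,-.202,.127,.155),top(c,.517,-.295,.08,.105))
```

```text
(array([ 0.496 , -0.1104,  0.2011]), array([ 0.4962, -0.1105,  0.1944]), array([0.039, 0.041, 0.028]), np.int64(245)) (array([ 0.5025, -0.2013,  0.14  ]), array([ 0.5029, -0.2022,  0.1407]), array([0.042, 0.04 , 0.025]), np.int64(211)) (array([ 0.5196, -0.2941,  0.0982]), array([ 0.5195, -0.2949,  0.0927]), array([0.041, 0.041, 0.025]), np.int64(222))
```

Request:
{"name": "send_rows", "arguments": {
  "increments": [0,0,0,0.1,0,-2.4,1,0,0,0,0,0,-2.4,1,0,0,0,0,0,-2.4,1,0,0,0,0,0,-2.4,1,0,0,0,0,0,-2.4,1,0,0,0,0,0,-2.4,1,0,0,0,0,0,-2.0,1,0,0,0,0,0,-1.6,1,0,0,0,0,0,-1.2,1,0,0,0,0,0,-0.7,1,0,0,0,0,0,-0.5,1,0,0,0,0,0,0,1,0,0,0,0,0,0,1]
}}

```text
time: 27.6
position: [0.4566, 0.3044, 0.0444]
tool_rot: [0.0, 1.0, 0.0, 0.0]
ft_force: [-1.0, -0.6, 0.4]
grip_width: 0.087
grip_force: 0.0
```

Request:
{"name": "send_rows", "arguments": {
  "increments": [0,0,0,0,0,0,0,0,0,0,0,0,0,0,0,0,0,0,0,0,0,0,0,0,0,0,0,0,0,0,0,0,0,0,0,0,0,0,0,0,0,0,0,0,0,0,0,0,0,0,0,0,0,0,0,0],
  "newtons": 40
}}

```text
time: 28.27
position: [0.4562, 0.3048, 0.0441]
tool_rot: [-0.0, 1.0, 0.0, 0.0]
ft_force: [-0.1, 1.1, 1.0]
grip_width: 0.0464
grip_force: 38.1
```

Request:
{"name": "send_rows", "arguments": {
  "increments": [0,0,0,0,0,0.8,0,0,0,0,0,0,1.6,0,0,0,0,0,0,2.4,0,0,0,0,0,0,2.4,0,0,0,0,0,0,2.4,0,0,0,0,0,0,2.4,0,0,0,0,0,0,2.4,0,0,0,0,0,0,2.4,0,0,0,0,0,0,2.4,0,0,0,0,0,0,2.4,0,0,0,0,0,0,1.6,0,0,0,0,0,0,1.2,0,0,0,0,0,0,0.6,0,0,0,0,0,0,0,0]
}}

```text
time: 29.43
position: [0.4564, 0.3048, 0.2956]
tool_rot: [-0.0, 1.0, 0.0, 0.001]
ft_force: [0.4, -0.1, -0.8]
grip_width: 0.0464
grip_force: 38.1
```

Request:
{"name": "send_rows", "arguments": {
  "increments": [0,0,-0.08,0.3,-1,0,0,0,0,-0.08,0.3,-2,0,0,0,0,-0.08,0.3,-2.9,0,0,0,0,-0.08,0.3,-2.9,0,0,0,0,-0.08,0.3,-2.9,0,0,0,0,-0.08,0.3,-2.9,0,0,0,0,-0.08,0.3,-2.9,0,0,0,0,-0.08,0.3,-2.9,0,0,0,0,-0.08,0.3,-2.9,0,0,0,0,-0.08,0.3,-2.9,0,0,0,0,-0.08,0.3,-2.9,0,0,0,0,-0.08,0.3,-2.9,0,0,0,0,-0.08,0.3,-2.9,0,0,0,0,-0.08,0.3,-2.9,0,0,0,0,-0.08,0.3,-2.9,0,0,0,0,-0.08,0.3,-2.9,0,0,0,0,-0.08,0.3,-2.9,0,0,0,0,-0.08,0.3,-2.9,0,0,0,0,-0.08,0.3,-2.9,0,0,0,0,-0.05,0.3,-2.9,0,0]
}}

```text
time: 31.1
position: [0.5152, -0.2483, 0.2925]
tool_rot: [0.708, 0.706, -0.0, -0.002]
ft_force: [1.0, -0.6, -2.6]
grip_width: 0.0464
grip_force: 38.1
```

Request:
{"name": "send_rows", "arguments": {
  "increments": [0,0,0,0.3,-2.8,0,0,0,0,0,0.1,-2.8,0,0,0,0,0,0,-2.8,0,0,0,0,0,0,-2.8,0,0,0,0,0,0,-1.8,0,0,0,0,0,0,-1,0,0,0,0,0,0,0,0,0,0,0,0,0,0,0,0,0,0,0,0,0,0,0]
}}

```text
time: 31.85
position: [0.5199, -0.3856, 0.2934]
tool_rot: [0.706, 0.708, 0.0, -0.001]
ft_force: [0.0, 1.1, -0.7]
grip_width: 0.0459
grip_force: 38.1
```

Next, descend to about 0.050 (the target is 0.047).

Request:
{"name": "send_rows", "arguments": {
  "increments": [0,0,0,0,0,-1.2,0,0,0,0,0,0,-2.4,0,0,0,0,0,0,-2.4,0,0,0,0,0,0,-2.4,0,0,0,0,0,0,-2.4,0,0,0,0,0,0,-2.4,0,0,0,0,0,0,-2.4,0,0,0,0,0,0,-2.4,0,0,0,0,0,0,-2.0,0,0,0,0,0,0,-1.6,0,0,0,0,0,0,-1.2,0,0,0,0,0,0,-0.7,0,0,0,0,0,0,-0.5,0,0,0,0,0,0,-0.4,0,0,0,0,0,0,0,0,0,0,0,0,0,0,0,0,0,0,0,0,0,0]
}}

```text
time: 33.27
position: [0.5206, -0.3878, 0.051]
tool_rot: [0.707, 0.707, -0.0, 0.001]
ft_force: [-0.0, 0.2, -1.4]
grip_width: 0.0467
grip_force: 38.1
```

Request:
{"name": "send_rows", "arguments": {
  "increments": [0,0,0,0,0,-0.2,0,0,0,0,0,0,-0.15,0,0,0,0,0,0,0,0,0,0,0,0,0,0,0.7,0,0,0,0,0,0,0.8,0,0,0,0,0,0,1,0,0,0,0,0,0,1,0,0,0,0,0,0,1,0,0,0,0,0,1,1,0,0,0,0,0,2,1,0,0,0,0,0,3,1,0,0,0,0,0,3,1,0,0,0,0,0,3,1,0,0,0,0,0,3,1,0,0,0,0,0,3,1,0,0,0,0,0,2,1,0,0,0,0,0,2,1,0,0,0,0,0,0,1]
}}

```text
time: 34.77
position: [0.5219, -0.3891, 0.2726]
tool_rot: [0.707, 0.708, -0.0, 0.005]
ft_force: [0.7, 1.0, 0.9]
grip_width: 0.0869
grip_force: 0.0
```

Request:
{"name": "send_rows", "arguments": {
  "increments": [0,0,0,0,2,2,1,0,0,0,0,3,1,1,0,0,0,0,3,0,1,0,0,0,0,3,0,1,0,0,0,0,3,0,1,0,0,0,0,3,0,1,0,0,0,0,3,0,1,0,0,0,0,3,0,1,0,0,0,0,3,0,1,0,0,0,0,3,0,1,0,0,0,0,3,0,1,0,0,0,0,3,0,1,0,0,0,0,3,0,1,0,0,0,0,3,0,1,0,0,0,0,3,0,1,0,0,0,0,3,0,1,0,0,0,0,2,0,1,0,0,0,0,0,0,1,0,0,0,0,0,0,1]
}}

```text
time: 36.35
position: [0.5194, 0.1034, 0.296]
tool_rot: [0.706, 0.708, -0.001, -0.0]
ft_force: [0.5, 0.1, -0.3]
grip_width: 0.0869
grip_force: 0.0
```

Run:
```python
from h import *
c=shot('top','top5')
for a in [(.497,-.112,.18,.21),(.503,-.202,.127,.155),(.517,-.295,.08,.105),(.52,-.387,.045,.07)]: print(top(c,*a))
cv2.imwrite('pics/c5.png',cv2.resize(c['image'][150:270,200:455,::-1],None,fx=3,fy=3,interpolation=cv2.INTER_CUBIC))
o=robot.get_obs(); print(o['time'],o['position'])
```

```text
(array([ 0.496 , -0.1103,  0.2013]), array([ 0.4954, -0.1104,  0.1936]), array([0.041, 0.041, 0.027]), np.int64(244))
(array([ 0.5026, -0.2014,  0.1398]), array([ 0.5031, -0.2025,  0.1399]), array([0.042, 0.04 , 0.026]), np.int64(209))
(array([ 0.5196, -0.2941,  0.0983]), array([ 0.5194, -0.2951,  0.0927]), array([0.04 , 0.041, 0.025]), np.int64(225))
(array([ 0.5201, -0.3848,  0.0643]), array([ 0.5205, -0.3858,  0.0575]), array([0.045, 0.045, 0.025]), np.int64(246))
36.4 [0.51963632 0.10249534 0.2960978 ]
```

View pics/c5.png

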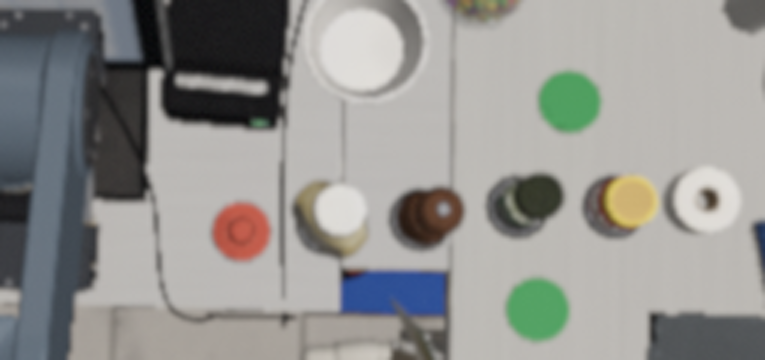

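All four stand upright and centred on their marks within about 3 mm (crop 340,210; 430,212; 538,197; 630,200). The timer (241,231) and the dish have not moved, and the arm is clear, so I'll hand in.

```bash
python3 -c "
from rig import robot
print(robot.hand_in())"
```

```text
the job is handed in; nothing more can be done
None
```

The job is handed in, though it returned no verdict: counted from the timer, the squeeze bottle, pepper mill, spice jar and paste jar stand upright on marks a to d, each within about 3 mm of centre by the last camera check, with the timer and dish unmoved.

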